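# Edge the fingerboard out of the planing jig and lay it on the neck

## Robot

A 6-joint arm with a two-finger parallel gripper is mounted at the origin on the work surface. World frame = base frame: x ahead of the robot, y to its left, z up, the work surface at z = 0. Lengths are in m, angles in rad, forces in N, time in s.
With the tool pointing down it reaches from about 0.275 to 0.875 m from the base axis. Payload 12.5 kg.
Tool frame: the origin (TCP) lies on the centre line of the jaws, within the pads' length; the fingertips stand r.finger_overhang ahead of it and the grasp point (between the pads) lies 3 mm ahead of it (r.finger_overhang is the distance from the TCP to the fingertips, in m); z points along the fingers, y is the direction in which the jaws open and shut (so a half turn about z gives the same grasp; the last joint's range is limited). The gripper opens to 85 mm and grips with 20 to 120 N. Pads are 22 mm wide; open, the fingers measure 114 mm over their backs; the gripper's body (76 mm by 85 mm) begins 54 mm behind the grasp point. The pads swing forward as they close: fully open they stand 13 mm farther back than shut.
Start: joints at [1.097, 0.351, 1.652, -0, 1.139, -0.085], TCP at [0.208, 0.509, 0.253] pointing down, gripper open.
Joint ranges: [-2.75, 2.75], [-0.79, 2.1], [0.01, 2.65], [-1.57, 4.71], [0.07, 3.14], [-2.87, 2.87]. Speed limits (rad/s): [2.22, 2.22, 2.79, 3.14, 3.14, 3.14].

## Interface

Orientations are given as a unit quaternion [x, y, z, w].
In Python, from cell import r, optics gives the robot as it stands. The module is installed in compiled form; this text tells all that it offers. Calls block until the motion is done:
- r.move_to(position, orientation): joint-space move of the TCP to a pose.
- r.move_linear(position, rot=None, vel=0.15): straight line of the TCP; rot=None keeps the orientation; vel is the mean speed in m/s.
- r.set_joints(angles): joint-space move.
- r.set_gripper(opening, squeeze=None): opening from 0.0 (shut) to 1.0 (fully open); squeeze is the grip in N (None keeps the last); returns when the fingers have stopped.
- r.sleep(seconds).
- r.inverse_kinematics(position, orientation): joint angles nearest the present ones, or None.
- optics.get_image(name): name is "side" or "top"; returns a dict with "pixels" (420x560x3 uint8, red, green, blue), "depth" (420x560 float32, m along the optical axis (not along the pixel's ray), 0 where there is no reading), "fx", "fy", "cx", "cy" (pixels), "camera_from_world" (4x4, takes a point from world to camera coordinates). Camera axes: x right, y down, z forward; pixel columns grow to the right and rows downward; lengths in m; the calibration is good to about 2 mm. A picture is of the moment at which its call begins.
A pose or a line that the arm cannot do raises r.PlanningError and nothing moves.
- r.hand_in(): hands the job in, once; it reports no verdict.
Readings, each from a call of its own:
- r.current_t(): time.
- r.current_q(): joint angles.
- r.current_qvel(): joint speeds.
- r.current_effort(): joint torques, N m.
- r.current_tool_pos(): TCP position.
- r.current_ee_rot(): TCP orientation.
- r.current_contact_force(): force on the tool from outside, world axes, zero at the start.
- r.current_torque(): the same for the moment, N m.
- r.current_opening(): opening from 0.0 (shut) to 1.0 (fully open).
Only numpy, scipy, OpenCV 4.12 (cv2) and the standard library are available. Lean on these libraries where they do the work, as an engineer would, in place of code of your own. Each camera call takes 0.05 s, during which the arm holds its last target. There are 200 camera calls.

## Task

The dark fingerboard lies sunk flush in the planing jig, so no finger can get at its sides: press lightly on its top and slide it out through the jig's open end until it sticks out far enough to pinch, leaving it resting in the jig. Then take it by the overhanging end and lay it gently, flat, centred and in line, on top of the pale neck in its cradle. While sliding it never press it hard against the jig's bed, and never bang it down on the neck, do not let it fall, and leave the other things on the bench alone.

Things in the scene. Friction and masses are not known exactly. Their poses are not given: they have to be found in the camera images.
- fingerboard: Near-black strip with five pale dots: 190 (its x) x 46 (y) x 6 mm (z up), about 90 g (+-30 %). Origin at the centre of its underside. Starts flat in the jig's channel, its x along the jig's, 1 to 7 mm short of the open end. Friction: smooth on the jig (about 0.25), but its top is toothed for gluing and holds a fingertip at about 0.9; both vary. The bed is spoilt if the strip is pressed on it with over 20 N.
- jig: Plywood planing jig fixed to the bench, 212 (x) x 92 (y) x 66 mm high; origin at the centre of its underside, x roughly away from the robot. A channel runs along x, its white floor (the bed) 60 mm above the bench, open at the -x end, with a 13 mm stop at the +x end. Stop and side fences stand 6 mm over the bed, flush with the strip's top. The -x end face is plain and upright.
- bed: White channel floor of the jig, rubber-backed (gives 1 mm at 12 N; still, touch down at 10 mm/s or less); origin at jig (0, 0, 54 mm), its top 6 mm above that. In the jig's +y fence, 41 mm from the open end, an orange sprung shoe pushes the strip with 11 N on the other fence, so it resists sliding by about 5 N besides your press's friction: pressing with under 9 N slips; 11 to 15 N is good.
- jig_end (a point): Point at the middle of the bed's top edge at the jig's open end, jig (-106, 0, 60 mm); axes as the jig's. The strip's overhang is 95 mm minus the x of its origin in this frame. A pinch across the 46 mm width needs at least 40 mm of overhang (asked for); beyond 80 mm the strip is near tipping off.
- neck: Pale maple neck fixed on two cork blocks on a plywood base 200 x 100 x 12 mm; origin at the centre of the base's underside. Flat top 150 (x) x 32 mm (y), 55 mm above the bench, sides down to 32 mm; cork blocks 22 x 28 mm at x = -55 and 55 mm. At +x, away from the robot, a headstock 56 mm wide, its top 8.5 mm lower, has four tuner posts up to z = 60.5 mm at x = 115 and 142, y = +-18 mm.
- neck_top (a point): Centre of the neck's flat top face, neck (0, 0, 55 mm); axes as the neck's. The fingerboard's origin is to come here, its x along this x either way round; it then stands 20 mm past the flat face at both ends and 7 mm at both sides.
- glue: White bottle, 52 mm across, about 130 mm high, bystander; origin at its foot.
- polish: Amber jar, 60 mm across, 100 mm high, bystander; origin at its foot.
- screwdriver: Screwdriver lying on the bench, bystander; origin at its middle underneath.
- tin: Open steel cup, 70 mm across, 60 mm high, behind the screwdriver, bystander; origin at its foot.
- sanding_block: Cork block 90 x 50 x 30 mm, bystander; origin under its centre.
- spool: Blue spool 50 mm across, 35 mm high, bystander; origin at its foot.
Not all that is in view belongs to the job. There is more than one size of the fingerboard; the job needs the largest.

How it is judged:
By the outcome, as a careful person would: the job done as asked, in the order asked, and still so for the second after the job is handed in, with the robot touching nothing.
It also fails if it takes over 69 s, if anything falls off the work surface, if the arm or the gripper's body presses on something with over 40 N, if the wrist force passes 120 N, or if a joint passes its speed limit or range.

## Working session

There is one attempt and no reset: what is moved stays moved. The work goes in short steps, each a Python script; the robot and the scene stay as the last script left them, time stands still between calls to the robot, and variables do not carry over. Pictures are saved under pics/ and viewed, about 8 in all and at most 12, crops included, and the job is handed in when it is done.

```bash
mkdir -p pics; ls; python3 - <<'E'
from cell import r, optics
import cv2,numpy as np,pickle
d={n:optics.get_image(n) for n in("top","side")}
pickle.dump(d,open('im0.pkl','wb'))
for n in d:
    cv2.imwrite(f'pics/{n}0.png',d[n]["pixels"][:,:,::-1])
    c=d[n];print(n,c["fx"],c["fy"],c["cx"],c["cy"]);print(np.round(c["camera_from_world"],3))
print(r.finger_overhang,r.current_t(),r.current_ee_rot(),r.current_opening(),r.current_contact_force())
E
```

```text
pics
top 533.4032336980913 533.4032336980913 269.8610694589365 199.51855937636665
[[-0.028 -1.     0.004  0.017]
 [-0.984  0.027 -0.178  0.569]
 [ 0.178 -0.009 -0.984  1.874]
 [ 0.     0.     0.     1.   ]]
side 380.3475395712339 380.3475395712339 281.9593370467364 206.88724456163948
[[ 0.851 -0.525 -0.013 -0.487]
 [-0.322 -0.501 -0.803  0.257]
 [ 0.415  0.688 -0.596  1.004]
 [ 0.     0.     0.     1.   ]]
0.022 0.1 [ 1.93199367e-01  9.81159379e-01 -5.07464438e-04 -1.42085291e-04] 1.0001444820352292 [-0.4589252  -0.64237332  0.23019761]
```

View pics/top0.png

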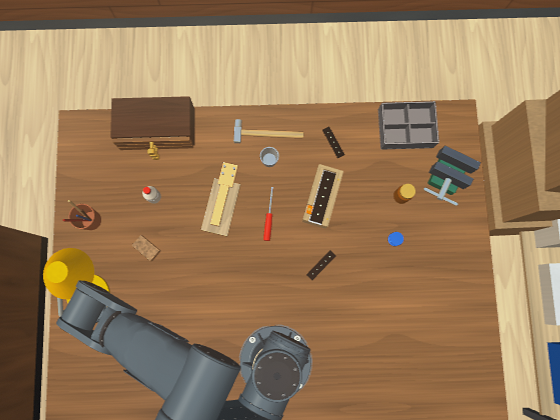

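View pics/side0.png

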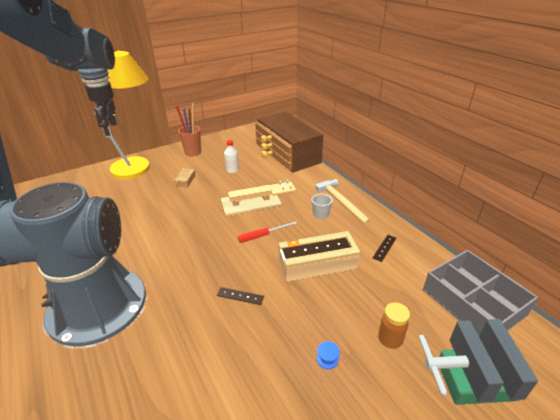

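Both views show three dark dotted strips. In the top view they are at (322,195) in the jig with the orange shoe, loose at (333,142), and loose at (320,265). The one in the jig is the one to move. The neck is at about (221,198) and the jig's open end at about (316,222).

```bash
cat > h.py <<'E'
import numpy as np,cv2
def ray(c,uv,z):
    uv=np.atleast_2d(uv).astype(float); M=c["camera_from_world"]; R,t=M[:3,:3],M[:3,3]
    d=np.c_[(uv[:,0]-c["cx"])/c["fx"],(uv[:,1]-c["cy"])/c["fy"],np.ones(len(uv))]@R
    o=-R.T@t; return (o+d*((z-o[2])/d[:,2])[:,None])
def proj(c,P):
    q=np.atleast_2d(P)@c["camera_from_world"][:3,:3].T+c["camera_from_world"][:3,3]
    return np.c_[q[:,0]/q[:,2]*c["fx"]+c["cx"],q[:,1]/q[:,2]*c["fy"]+c["cy"]]
def rect(c,mask,seed,z,hull=True):
    """blob nearest seed -> centre, long/short (mm), yaw of long axis, on plane z"""
    n,l,s,ce=cv2.connectedComponentsWithStats(mask.astype(np.uint8))
    k=1+np.argmin([np.hypot(*(ce[i]-seed))+1e3*(s[i,4]<40) for i in range(1,n)])
    m=cv2.resize((l==k).astype(np.float32),None,fx=8,fy=8,interpolation=cv2.INTER_LINEAR)>.5
    cn=max(cv2.findContours(m.astype(np.uint8),0,1)[0],key=cv2.contourArea)[:,0]
    P=ray(c,(cn+.5)/8-.5,z)[:,:2]
    b=cv2.minAreaRect((P*1000).astype(np.float32)); p=cv2.boxPoints(b)
    e1,e2=p[1]-p[0],p[2]-p[1]
    L,S=(e1,e2) if np.hypot(*e1)>np.hypot(*e2) else (e2,e1)
    if L[0]<0:L=-L
    return np.array(b[0]),np.hypot(*L),np.hypot(*S),np.degrees(np.arctan2(L[1],L[0])),s[k]
E
python3 - <<'E'
import pickle,cv2,numpy as np
from h import *
d=pickle.load(open('im0.pkl','rb'))
for n,seeds in dict(top=[(322,195),(333,142),(320,265)],side=[(316,248),(385,248),(240,296)]).items():
    c=d[n];p=c["pixels"].astype(int)
    dark=p.max(2)<70
    dark=cv2.morphologyEx(dark.astype(np.uint8),cv2.MORPH_CLOSE,np.ones((3,3)))
    for s,z in zip(seeds,(.066,.006,.006)): print(n,'dark',rect(c,dark,s,z))
    hsv=cv2.cvtColor(c["pixels"],cv2.COLOR_RGB2HSV)
    for s in ([(221,205),(228,172),(309,208),(318,224),(337,190)] if n=='top' else [(255,190),(250,205),(290,243),(310,270)]): print(n,s,hsv[s[1],s[0]],c["depth"][s[1],s[0]])
t=d["top"]["pixels"][140:260,190:360];s=d["side"]["pixels"][170:290,210:380]
cv2.imwrite('pics/crop.png',cv2.resize(np.vstack([t,s]),None,fx=2.5*1.0*1,fy=2.5,interpolation=cv2.INTER_CUBIC)[:,:,::-1])
E
```

```text
top dark (array([ 572.57556152, -187.82733154]), np.float32(190.30724), np.float32(45.541092), np.float32(-18.093384), array([310, 171,  26,  52, 599], dtype=int32))
top dark (array([ 791.58325195, -242.70300293]), np.float32(123.650604), np.float32(30.705309), np.float32(25.309338), array([323, 127,  21,  31, 220], dtype=int32))
top dark (array([ 332.30435181, -177.3739624 ]), np.float32(120.98677), np.float32(27.805777), np.float32(-47.191048), array([307, 251,  28,  29, 241], dtype=int32))
top (221, 205) [ 23 116 233] 1.9148606
top (228, 172) [ 23 119 233] 1.942791
top (309, 208) [ 23 146 211] 1.8947579
top (318, 224) [ 16  56 147] 1.9004548
top (337, 190) [ 18 104 194] 1.9214437
side dark (array([ 732.91027832, -290.48638916]), np.float32(110.081436), np.float32(23.977165), np.float32(25.079966), array([374, 236,  21,  25, 165], dtype=int32))
side dark (array([ 786.40557861, -247.27085876]), np.float32(119.10383), np.float32(25.942327), np.float32(25.079947), array([374, 236,  21,  25, 165], dtype=int32))
side dark (array([ 75.07777405, 263.72052002]), np.float32(423.81903), np.float32(85.20037), np.float32(78.516426), array([ 91, 201,  31,  81, 994], dtype=int32))
side (255, 190) [ 28  76 255] 1.3317487
side (250, 205) [ 24  72 249] 1.3235523
side (290, 243) [ 19 202 255] 1.0897564
side (310, 270) [ 16 115 212] 1.0596404
```

View pics/crop.png

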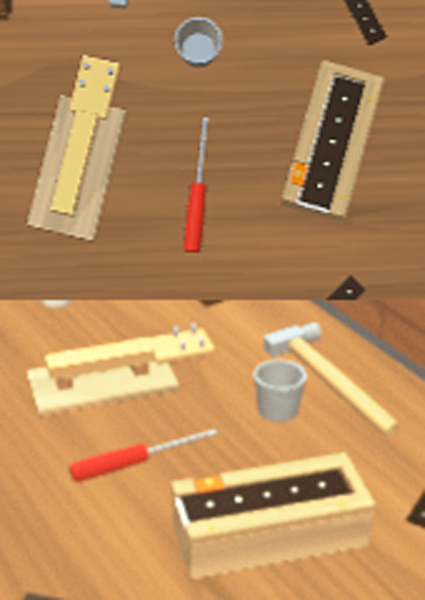

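```bash
python3 - <<'E'
import pickle,cv2,numpy as np
from h import *
d=pickle.load(open('im0.pkl','rb'))
c=d["side"];p=c["pixels"].astype(int)
print(p[248,290:345:6].tolist())
for th in(70,90,110):
    m=cv2.morphologyEx((p.max(2)<th).astype(np.uint8),cv2.MORPH_CLOSE,np.ones((3,3)));print(th,rect(c,m,(316,248),.066))
c=d["top"];h=cv2.cvtColor(c["pixels"],cv2.COLOR_RGB2HSV).astype(int)
print('row200',[(x,*h[200,x]) for x in range(203,242,2)])
for s0 in (90,100,105):
  m=(h[...,1]>s0)&(h[...,2]>200)&(abs(h[...,0]-23)<5)
  m[:,:190]=0;m[:,250:]=0;m2=m.copy();m2[:190]=0
  print(s0,'neck+head',rect(c,m,(223,192),.055)); print('  neck part',rect(c,m2,(218,207),.055))
m=(h[...,2]>165)&(h[...,1]<135);m[:,:190]=0;m[:,250:]=0
print('base+',rect(c,m,(221,200),.012))
m2=m.copy();m2[:190]=0
# jig: light region outer
m=((h[...,2]>140)&(h[...,1]<130));m[:,:295]=0;m[:,350:]=0;print('jig',rect(c,m,(322,195),.066))
np.set_printoptions(linewidth=250)
E
```

```text
[[82, 60, 45], [79, 59, 44], [79, 58, 42], [80, 60, 40], [77, 56, 43], [77, 58, 38], [77, 56, 43], [76, 56, 45], [77, 59, 39], [180, 151, 102]]
70 (array([ 732.91027832, -290.48638916]), np.float32(110.081436), np.float32(23.977165), np.float32(25.079966), array([374, 236,  21,  25, 165], dtype=int32))
90 (array([ 570.73498535, -188.11764526]), np.float32(185.76907), np.float32(40.06303), np.float32(-18.180822), array([284, 238,  65,  20, 546], dtype=int32))
110 (array([ 570.44378662, -188.16043091]), np.float32(188.77164), np.float32(43.053066), np.float32(-17.96835), array([283, 238,  67,  20, 604], dtype=int32))
row200 [(203, np.int64(14), np.int64(138), np.int64(151)), (205, np.int64(14), np.int64(136), np.int64(150)), (207, np.int64(14), np.int64(141), np.int64(146)), (209, np.int64(19), np.int64(87), np.int64(202)), (211, np.int64(19), np.int64(83), np.int64(200)), (213, np.int64(18), np.int64(83), np.int64(200)), (215, np.int64(19), np.int64(79), np.int64(194)), (217, np.int64(24), np.int64(116), np.int64(234)), (219, np.int64(23), np.int64(116), np.int64(233)), (221, np.int64
[... 1171 characters left out ...]
210, 190,  18,  36, 310], dtype=int32))
105 neck+head (array([595.21966553, 172.21118164]), np.float32(232.89606), np.float32(56.32299), np.float32(-14.662578), array([211, 163,  26,  62, 616], dtype=int32))
  neck part (array([548.26080322, 186.84056091]), np.float32(134.62329), np.float32(34.64538), np.float32(-14.5942335), array([211, 190,  17,  35, 293], dtype=int32))
base+ (array([588.29193115, 175.32296753]), np.float32(268.64743), np.float32(104.668884), np.float32(-14.815061), array([ 201,  162,   40,   74, 1678], dtype=int32))
jig (array([ 578.48474121, -188.74581909]), np.float32(220.55254), np.float32(99.8487), np.float32(-18.231306), array([302, 164,  42,  63, 856], dtype=int32))
```

```bash
cat >> h.py <<'E'
def quat(yaw_deg):
    a=np.radians((yaw_deg+180)/2); return [np.cos(a),np.sin(a),0,0]
E
python3 - <<'E'
from cell import r
from h import *
yaw=-18.1;u=np.array([np.cos(np.radians(yaw)),np.sin(np.radians(yaw))])
p=np.array([.5715,-.188])+.022*u
q=quat(yaw);print(q)
r.move_to([*p,.22],q);print(r.current_t(),r.current_tool_pos())
r.set_gripper(0.0,40);print(r.current_t(),r.current_opening())
r.move_linear([*p,.098],vel=.1);r.sleep(.2)
b=np.mean([r.current_contact_force() for _ in range(5)],0);print('bias',b,r.current_t())
np.save('bias.npy',b)
z=.098
while z>.080:
    z-=.001;r.move_linear([*p,z],vel=.008)
    f=r.current_contact_force()-b
    if f[2]>2:break
print(z,f,r.current_tool_pos(),r.current_t())
E
```

```text
[np.float64(0.15729632604135463), np.float64(0.9875514497047189), 0, 0]
2.925 [ 0.59261425 -0.19412908  0.22004416]
3.6917 -0.0012062827402798022
bias [-0.46255784 -0.44258407  0.64684979] 5.2583
0.087 [-1.04330709  1.51188138  3.44328838] [ 0.59249909 -0.19485451  0.08741215] 8.2833
```

```bash
python3 - <<'E'
from cell import r,optics
from h import *
import pickle
yaw=-18.1;u=np.array([np.cos(np.radians(yaw)),np.sin(np.radians(yaw))]);n=np.array([-u[1],u[0]])
b=np.load('bias.npy');p=np.array([.5715,-.188])+.022*u;z=.087
F=lambda:np.mean([r.current_contact_force() for _ in range(3)],0)-b
for _ in range(8):
    f=F()
    if f[2]>12:break
    z-=min(.0005,(13-f[2])/15000);r.move_linear([*p,z],vel=.005)
print('press',z,f,r.current_t())
s=0
while s<.066 and 7<f[2]<18:
    s+=.006;z+=np.clip((f[2]-13)/15000,-.0004,.0004)
    r.move_linear([*(p-s*u),z],vel=.025)
    f=F();print(round(s,3),round(z,5),'fx %.1f fy %.1f fz %.1f'%(f[:2]@u,f[:2]@n,f[2]),r.current_t())
c={k:optics.get_image(k) for k in("top","side")};pickle.dump(c,open('im1.pkl','wb'))
cv2.imwrite('pics/slide.png',cv2.resize(np.vstack([c["top"]["pixels"][140:260,270:400],c["side"]["pixels"][190:310,250:380]]),None,fx=2.5,fy=2.5)[:,:,::-1])
E
```

```text
press 0.0855540115808703 [-4.62404973  2.19141666 12.02128019] 9.5333
0.006 0.08549 fx 2.5 fy 0.9 fz 9.6 9.925
0.012 0.08526 fx 2.5 fy 0.8 fz 9.8 10.3167
0.018 0.08505 fx 3.2 fy 0.9 fz 9.9 10.7083
0.024 0.08484 fx 3.8 fy 0.2 fz 11.8 11.1
0.03 0.08477 fx 3.4 fy 0.9 fz 12.2 11.4917
0.036 0.08471 fx 4.1 fy 0.3 fz 12.7 11.8833
0.042 0.08469 fx 3.5 fy 0.3 fz 12.7 12.275
0.048 0.08467 fx 3.5 fy 1.1 fz 12.5 12.6667
0.054 0.08464 fx 4.1 fy 0.5 fz 13.6 13.0583
0.06 0.08468 fx 4.0 fy 0.9 fz 13.4 13.45
0.066 0.0847 fx 4.0 fy -0.0 fz 13.0 13.8417
0.072 0.0847 fx 4.0 fy 0.3 fz 12.8 14.2333
```

View pics/slide.png

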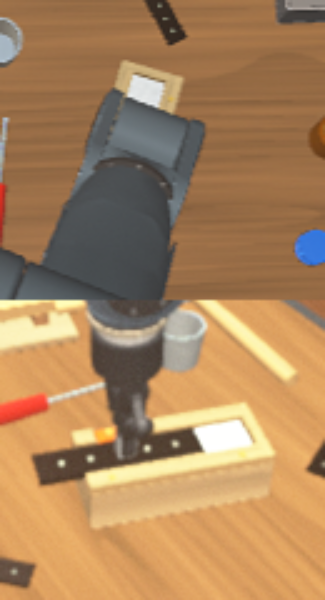

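The side view shows the strip slid out about a third of its length past the open end at (85,475), still level. I'll lift off, open the gripper and measure.

```bash
python3 - <<'E'
from cell import r,optics
from h import *
import pickle
p=r.current_tool_pos()
r.move_linear([p[0],p[1],.095],vel=.02);r.move_linear([p[0],p[1],.16],vel=.15)
r.set_gripper(1.0)
print(r.current_t(),r.current_opening(),r.current_tool_pos())
r.move_linear([p[0]+.02,p[1]+.17,.2],vel=.25)
c={k:optics.get_image(k) for k in("top","side")};pickle.dump(c,open('im2.pkl','wb'))
p=c["side"]["pixels"].astype(int)
for n,th,sd in(("side",90,(290,255)),("side",105,(290,255)),("top",70,(312,210)),("top",85,(312,210))):
    p=c[n]["pixels"].astype(int);m=cv2.morphologyEx((p.max(2)<th).astype(np.uint8),cv2.MORPH_CLOSE,np.ones((3,3)));print(n,th,rect(c[n],m,sd,.066))
cv2.imwrite('pics/after.png',cv2.resize(np.vstack([c["top"]["pixels"][140:260,230:400],c["side"]["pixels"][190:310,230:400]]),None,fx=2.5,fy=2.5)[:,:,::-1])
E
```

```text
16.3833 1.0025864047807318 [ 0.52632707 -0.1734619   0.16001332]
side 90 (array([ 515.33520508, -173.52734375]), np.float32(185.63976), np.float32(46.369328), np.float32(-17.982166), array([264, 242,  66,  21, 538], dtype=int32))
side 105 (array([ 516.47894287, -171.87252808]), np.float32(187.673), np.float32(47.942043), np.float32(-16.648275), array([264, 242,  67,  21, 615], dtype=int32))
top 70 (array([ 520.19567871, -169.70578003]), np.float32(190.38248), np.float32(45.3357), np.float32(-17.64629), array([306, 185,  25,  53, 605], dtype=int32))
top 85 (array([ 520.14208984, -170.31518555]), np.float32(191.72232), np.float32(45.403866), np.float32(-18.326498), array([306, 185,  25,  53, 624], dtype=int32))
```

View pics/after.png

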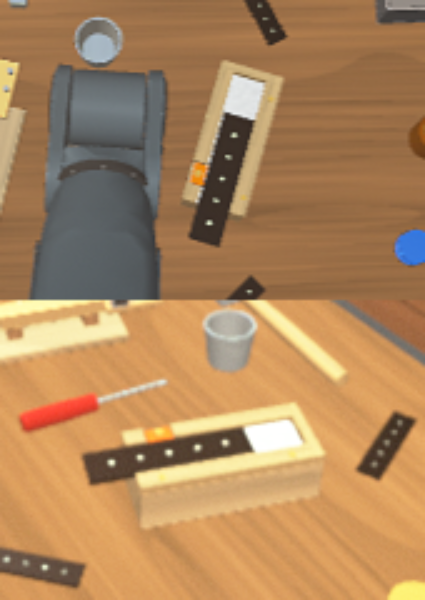

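The strip is lying level and straight in the channel. The overhang is about 52 mm, from 56 mm of travel measured in both views. I'll pinch it now.

```bash
python3 - <<'E'
from cell import r,optics
from h import *
yaw=-18.0;u=np.array([np.cos(np.radians(yaw)),np.sin(np.radians(yaw))]);n=np.array([-u[1],u[0]])
g=np.array([.5193,-.1706])-.066*u;q=quat(yaw)
r.move_to([*g,.15],q);r.move_linear([*g,.063],vel=.12);r.sleep(.2)
b=np.mean([r.current_contact_force() for _ in range(4)],0);np.save('bias2.npy',b)
def rep(s):
    f=np.mean([r.current_contact_force() for _ in range(4)],0)-b
    print(s,'u %.1f n %.1f z %.1f'%(f[:2]@u,f[:2]@n,f[2]),'open',round(r.current_opening(),3),r.current_tool_pos().round(4),r.current_t());return f
rep('down');r.set_gripper(0.62,25);rep('near')
r.set_gripper(0.3,25);f=rep('grip25')
if abs(f[:2]@n)>3:
    for _ in range(5):
        g=g+n*np.clip(f[:2]@n/8000,-.0005,.0005)
        r.move_linear([*g,.063],vel=.01);f=rep('adj')
        if abs(f[:2]@n)<3:break
np.save('g.npy',g)
cv2.imwrite('pics/pinch.png',cv2.resize(optics.get_image("side")["pixels"][180:310,220:380],None,fx=3,fy=3)[:,:,::-1])
E
```

```text
down u 0.0 n 0.0 z 0.0 open 1.0 [ 0.4569 -0.1503  0.0636] 19.1583
near u -0.6 n 0.6 z 0.5 open 0.62 [ 0.4565 -0.1502  0.063 ] 19.5833
grip25 u -1.3 n 10.5 z 1.8 open 0.531 [ 0.4565 -0.1491  0.063 ] 19.8
adj u -2.4 n 7.6 z 2.5 open 0.532 [ 0.4565 -0.149   0.0629] 20.05
adj u -2.4 n 4.4 z 2.4 open 0.528 [ 0.4566 -0.149   0.063 ] 20.3
adj u -4.6 n -0.2 z 3.1 open 0.529 [ 0.4567 -0.1489  0.0629] 20.55
```

View pics/pinch.png

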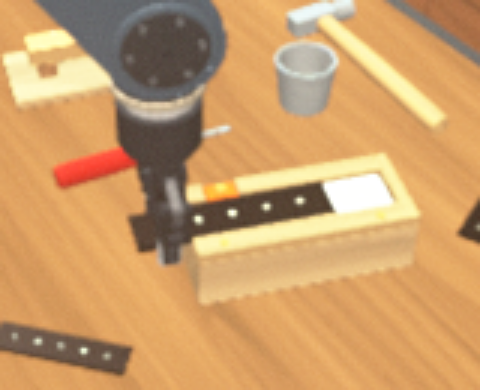

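```bash
python3 - <<'E'
from cell import r,optics
from h import *
import pickle
g=np.load('g.npy');b=np.load('bias2.npy')
r.set_gripper(0.3,80);r.sleep(.2);print(r.current_opening(),r.current_contact_force()-b)
for z in(.067,.071,.076):
    r.move_linear([*g,z],vel=.015);print(z,(r.current_contact_force()-b).round(1),r.current_torque().round(2))
r.move_linear([*g,.15],vel=.1);r.sleep(.2);print(r.current_opening(),(r.current_contact_force()-b).round(1),r.current_t(),r.current_tool_pos())
c=optics.get_image("side");pickle.dump(c,open('im3.pkl','wb'))
cv2.imwrite('pics/lift.png',cv2.resize(c["pixels"][150:310,220:400],None,fx=3,fy=3)[:,:,::-1])
# neck in the side view (first images)
d=pickle.load(open('im0.pkl','rb'));c=d["side"]
h=cv2.cvtColor(c["pixels"],cv2.COLOR_RGB2HSV).astype(int)
cv2.imwrite('pics/necks.png',cv2.resize(c["pixels"][175:220,210:310],None,fx=8,fy=8,interpolation=cv2.INTER_CUBIC)[:,:,::-1])
M=np.array([555.1,183,55])/1000;y=np.radians(-14.66);R=np.array([[np.cos(y),-np.sin(y)],[np.sin(y),np.cos(y)]])
for k in("top","side"):
  print(k,[proj(d[k],[*(M[:2]+R@np.array([sx*.075,sy*.016])),.055])[0].round(1) for sx in(-1,1) for sy in(-1,1)])
  print(k,'base',[proj(d[k],[*(M[:2]+R@np.array([sx*.1,sy*.05])),.012])[0].round(1) for sx in(-1,1) for sy in(-1,1)])
E
```

```text
0.5122587436904363 [-5.51156777  0.57206682  5.46491735]
0.067 [-2.9 -2.5 -0.9] [-0.54  0.43 -0.44]
0.071 [-0.2  0.7 -1.3] [-0.    0.07  0.02]
0.076 [-0.5  0.8 -1.4] [-0.02  0.06  0.03]
0.5148001544370745 [ 1.1 -0.  -1.1] 23.425 [ 0.45676576 -0.14869549  0.14948498]
top [array([218.7, 225.8]), array([210. , 223.8]), array([228.7, 185.7]), array([220.2, 183.7])]
top base [array([227.1, 236.1]), array([200.5, 229.9]), array([240.1, 183.6]), array([213.9, 177.7])]
side [array([229.6, 196.6]), array([227.9, 191.6]), array([271.9, 189. ]), array([269.4, 184.2])]
side base [array([225.4, 213.8]), array([220.5, 197.6]), array([281.7, 203. ]), array([273.8, 188. ])]
```

View pics/lift.png

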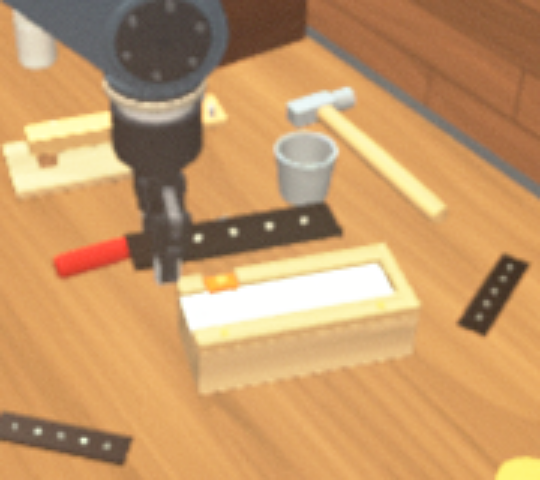

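View pics/necks.png

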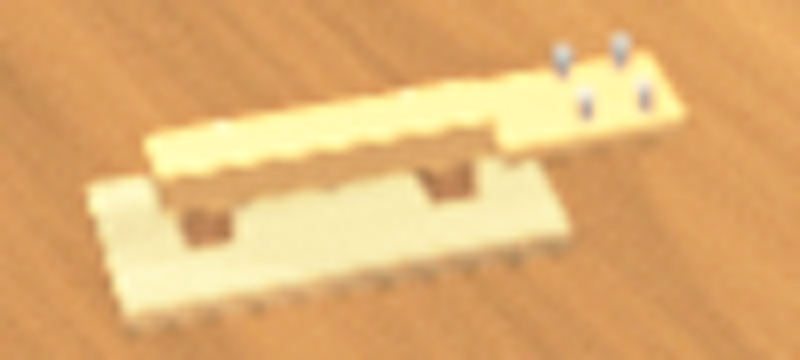

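Two things check out. The strip came off the jig level and held, and the neck's near corners in the side view at (227.7,191.8) and (230.2,197.1) agree with the top-view pose to about 1.5 mm. Next I carry it over and hover 25 mm above the neck.

```bash
python3 - <<'E'
from cell import r,optics
from h import *
import pickle
yaw=-14.66;u=np.array([np.cos(np.radians(yaw)),np.sin(np.radians(yaw))])
t=np.array([.5551,.183])-.0669*u;q=quat(yaw)
r.move_linear([*t,.16],q,vel=.15);r.move_linear([*t,.083],vel=.08);r.sleep(.3)
print(r.current_t(),r.current_tool_pos(),r.current_opening())
c={k:optics.get_image(k) for k in("top","side")};pickle.dump(c,open('im4.pkl','wb'))
M=np.array([.5551,.183])
for k,o in(("top",(190,150)),("side",(205,150))):
    Q=np.array([[*(M+u*.001*a+np.array([-u[1],u[0]])*.001*e),.086] for a in(-95,95) for e in(-23,23)])
    print(k,proj(c[k],Q).round(1).tolist())
    cr=c[k]["pixels"][o[1]:o[1]+90,o[0]:o[0]+100];globals()[k]=cv2.resize(cr,None,fx=6,fy=6,interpolation=cv2.INTER_CUBIC)
cv2.imwrite('pics/hover.png',cv2.resize(np.hstack([top,side]),(800,360))[:,:,::-1])
for k,th,sd in(("side",90,(265,180)),("side",105,(265,180)),("top",70,(226,188)),("top",85,(226,188))):
    p=c[k]["pixels"].astype(int);m=(p.max(2)<th).astype(np.uint8);m=cv2.morphologyEx(m,cv2.MORPH_CLOSE,np.ones((3,3)));print(k,th,rect(c[k],m,sd,.086))
E
```

```text
27.3667 [0.49049657 0.1999609  0.08324505] 0.5128935575951579
top [[218.4, 230.6], [205.7, 227.7], [231.4, 179.0], [218.8, 176.1]]
side [[223.2, 191.2], [220.9, 184.1], [277.7, 181.6], [274.1, 174.9]]
side 90 (array([561.81658936, 302.54925537]), np.float32(319.95407), np.float32(183.27005), np.float32(84.66817), array([215, 149,  62,  46, 731], dtype=int32))
side 105 (array([560.05224609, 309.73468018]), np.float32(338.81036), np.float32(187.89403), np.float32(85.810905), array([215, 147,  62,  49, 818], dtype=int32))
top 70 (array([577.43206787, 168.51879883]), np.float32(139.79007), np.float32(51.906784), np.float32(-2.4363897), array([216, 178,  15,  39, 210], dtype=int32))
top 85 (array([564.48937988, 169.84207153]), np.float32(166.49654), np.float32(61.129044), np.float32(0.56224865), array([214, 178,  18,  46, 270], dtype=int32))
```

View pics/hover.png

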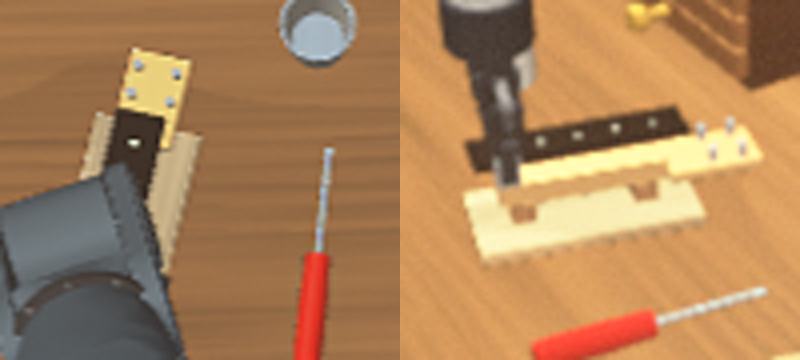

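Viewed hover: in the top view the far corners are at (219,177) and (231,179.5), within about 0.5 px of prediction. The side view agrees within about 1 px. The strip is level and in line, so I'll lower it until it just touches.

```bash
python3 - <<'E'
from cell import r,optics
from h import *
import pickle
yaw=-14.66;u=np.array([np.cos(np.radians(yaw)),np.sin(np.radians(yaw))])
t=np.array([.5551,.183])-.0669*u
r.sleep(.1);b=np.mean([r.current_contact_force() for _ in range(5)],0)
r.move_linear([*t,.067],vel=.04);z=.067
while z>.0545:
    z-=.0007;r.move_linear([*t,z],vel=.008)
    f=np.mean([r.current_contact_force() for _ in range(3)],0)-b
    if f[2]>2:break
print(z,f,r.current_torque().round(2),r.current_tool_pos(),r.current_t())
r.set_gripper(0.60,20);r.sleep(.2);print(r.current_opening(),(r.current_contact_force()-b).round(1))
r.set_gripper(0.8)
p=r.current_tool_pos();r.move_linear([*t,.16],vel=.1)
r.move_linear([.40,-.02,.25],vel=.25)
print(r.current_t())
c={k:optics.get_image(k) for k in("top","side")};pickle.dump(c,open('im5.pkl','wb'))
for k,o in(("top",(190,150)),("side",(205,150))):
    cr=c[k]["pixels"][o[1]:o[1]+90,o[0]:o[0]+100];globals()[k]=cv2.resize(cr,None,fx=6,fy=6,interpolation=cv2.INTER_CUBIC)
cv2.imwrite('pics/placed.png',cv2.resize(np.hstack([top,side]),(800,360))[:,:,::-1])
for k,th,sd in(("side",90,(250,190)),("side",105,(250,190)),("top",70,(219,203)),("top",85,(219,203))):
    p=c[k]["pixels"].astype(int);m=(p.max(2)<th).astype(np.uint8);m=cv2.morphologyEx(m,cv2.MORPH_CLOSE,np.ones((3,3)));print(k,th,rect(c[k],m,sd,.061))
E
```

```text
0.05859999999999997 [-1.99545325 -0.91747007  7.68770452] [0.02 0.32 0.  ] [0.49054918 0.20000603 0.05904273] 31.1167
0.6005840399765694 [0.6 0.3 1.1]
34.2
side 90 (array([605.91998291, 405.12744141]), np.float32(522.14825), np.float32(161.01292), np.float32(79.522484), array([ 209,  130,   67,   67, 1106], dtype=int32))
side 105 (array([616.27575684, 411.40948486]), np.float32(537.61847), np.float32(185.19269), np.float32(74.38113), array([ 208,  129,   69,   69, 1273], dtype=int32))
top 70 (array([554.54278564, 182.29174805]), np.float32(190.46262), np.float32(45.842823), np.float32(-13.92735), array([208, 179,  23,  52, 595], dtype=int32))
top 85 (array([554.33227539, 182.34394836]), np.float32(190.89636), np.float32(45.842823), np.float32(-13.927351), array([208, 179,  24,  53, 618], dtype=int32))
```

View pics/placed.png

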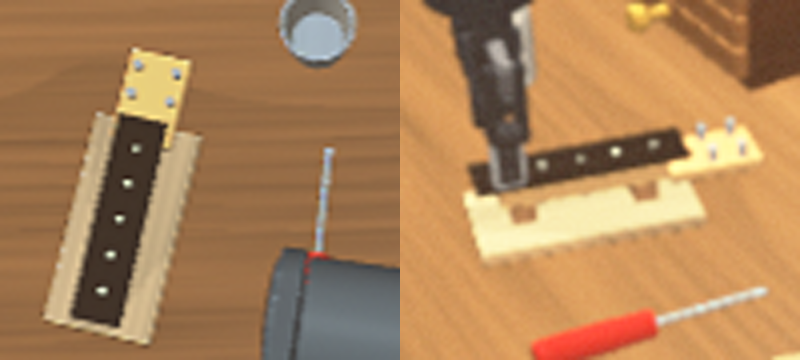

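The strip lies flat on the neck. Its top-view centre is (554.4, 182.3) mm against the neck's (555.1, 183.0) mm, and the yaw is −13.9° against −14.7°. The arm is clear, so I'm handing in.

```bash
python3 -c "
from cell import r
print(r.current_t(),r.current_tool_pos(),r.current_contact_force());r.hand_in()"
```

```text
34.3 [ 0.40004084 -0.01934226  0.24954405] [ 0.10098136 -0.70813015 -0.24127304]
the job is handed in; nothing more can be done
```

The fingerboard is lying flat on the neck, centred to about 1 mm in the top camera view, and the job was handed in at 34 s of the 69 s allowed.

- **Sliding:** I pressed with 10–14 N, well under the 20 N limit, and the strip slid out about 56 mm. The fingertip slipped a little early on, as it travelled 72 mm. That left roughly 52 mm of overhang, with the strip level in the jig.
- **Pinching:** I gripped the overhanging end and eased off a sideways load of about 10 N before tightening and lifting.
- **Placing:** I lowered it at 8 mm/s. The touch read 7.7 N, above my 2 N stop threshold but gentle.
- **Last checks:** In the top view the strip's centre is 0.7 mm from the neck's in x and in y, and its yaw is off by about 0.7°, within measuring noise. The arm was clear, and I saw nothing else disturbed in the views.
- **Failed or disagreeing:** After placing, the side-view measurement failed because the gripper merged with the dark mask, so that view was checked only by eye. While the strip was in the jig, the two cameras differed on its position by 2–4 mm. I used the top camera for both the strip and the neck so its error would mostly cancel.

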